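# Check off the weights in order of size

### The arm

A 6-joint arm with a two-finger parallel gripper is mounted at the origin on a cart in front of the work surface, level with it; the furniture and walls round the work are solid. World frame = base frame: x ahead of the robot, y to its left, z up, the work surface at z = 0. Lengths are in mm, angles in rad, forces in N, time in s.
With the tool pointing down it reaches from about 350 to 875 mm from the base axis. Payload 4.2 kg.
Tool frame: the origin (TCP) lies midway between the tips of the shut fingers; the grasp point (between the pads) lies 19 mm behind it; z points along the fingers, y is the direction in which the jaws open and shut (so a half turn about z gives the same grasp; the last joint's range is limited). The gripper opens to 85 mm and grips with 20 to 120 N. Pads are 22 mm wide; open, the fingers measure 114 mm over their backs; the gripper's body (76 mm by 85 mm) begins 54 mm behind the grasp point. The pads swing forward as they close: fully open they stand 13 mm farther back than shut.
Start: joints at [-0.968, 0.385, 0.008, 0, -1.194, -0.259], TCP at [210.682, -588.398, 231.312] pointing down, gripper open.
Joint ranges: [-3.14, 3.14], [-1.21, 2.06], [-1.07, 1.41], [-3.16, 2.05], [-2.99, -0.16], [-3.1, 3.1]. Speed limits (rad/s): [2.79, 2.79, 3.14, 3.14, 3.14, 3.14].

### API

Orientations are given as a unit quaternion [x, y, z, w].
In Python, from bench import readout, optics, workorder, nets gives the robot as it stands. The module is installed in compiled form; this text tells all that it offers.
- The arm moves only by the tool move_arm, never from a script. Its argument "steps" is a list of rows, each a list of 7 numbers: the opening, from -1 (shut) to 1 (fully open), so that 0 is half open, then the shift along the world's x, y, z in mm, then the turn, a rotation vector about the world's x, y, z in rad. In form: [[gripper, tx, ty, tz, wx, wy, wz], ...]. A call has 1 to 5 rows; each row is the pose to reach, as a shift and turn from the pose commanded when the call began; what a row does not reach only later rows make up. A row lasts 1/12 s, in which the tool goes at most 41.7 mm and 7.16 degrees, less where a joint would pass 70% of its speed; a pose out of reach is approached as far as the arm can. A call with a gripper value outside its range is refused whole. The fingers move at their own pace and stop on an object; the grip force is fixed at half the most. Time passes only in rows, so rows that repeat a pose let the fingers close. It gives the time, the measured TCP pose, the force and the opening at its end, in the units of the state.
- readout.read_state(): the state, without advancing time (a new reading comes with each control period).
- optics.get_image(name): name is "side" or "top"; returns a dict with "frame" (480x640x3 uint8, blue, green, red), "fx", "fy", "cx", "cy" (pixels), "rvec" (rotation vector, rad) and "tvec" (3), from world to camera coordinates, as OpenCV has them. Camera axes: x right, y down, z forward; pixel columns grow to the right and rows downward; lengths in mm; the calibration is good to about 2 mm. A picture is of the moment at which its call begins. There is no depth.
- workorder.job_done(): hands the job in, once; it reports no verdict.
Trained networks look in a picture, given as the dict that the camera call returned (one of the last four; its "shot" number tells which), for a name from the list of things; names that differ only in an ending like _2 or _b are one class to them, and where a whole thing is asked for, a point or a joint stands for the part that bears it (a point fixed in the world has none). Each returns a list of dicts, best first, with "conf" (0 to 1); they miss things now and then, are a little off and sometimes report something else, mostly with a low value. They report only what shows in the picture. A call takes as long as a camera call. They do not tell look-alikes from the thing itself.
- nets.silhouettes(name, picture): "region" (480x640 bool, what is visible of it) and "extent" ([left, top, right, bottom] in pixels, round what is visible of it).
- nets.tip_of(name, picture): "uv" ([column, row] in pixels: a listed point, or the origin of a listed thing).
The state is a dict: "clock": time; "joints": joint angles; "joint_vel": joint speeds; "joint_efforts": joint torques, N m; "position": TCP position; "ee_rot": TCP orientation; "contact_force": force on the tool from outside, world axes, zero at the start; "wrist_torque": the same for the moment, N m; "gripper_width": finger opening in mm.
Only numpy, scipy, OpenCV 4.12 (cv2) and the standard library are available. Lean on these libraries where they do the work, as an engineer would, in place of code of your own. Each camera call takes 0.05 s, during which the arm holds its last target.

### The job

Check off the three knob weights that stand on the wooden board: with the fingertips, lightly press down the push-pin in front of each weight about a centimetre, not hard against its stop, so that it stays down: first the pin of the largest weight, then that of the middle one, then that of the smallest. Leave up the pin in front of the slice of concrete. Do not shift, tip or pick up the weights or the slice.

Things in the scene. Friction and masses are not known exactly. Their poses are not given: they have to be found in the camera images.
- board: fixed wooden board on the bench, 130 x 275 x 30 mm. Origin: centre of its underside; x to its back, y to its left, z up. Four push-pins in a row near the front (x = -35 mm; y = +99, +33, -33, -99 mm); 60 mm behind each pin (up to 6 mm off) stands a weight or the concrete slice, which one where varies. A strip 5 mm high runs along the back edge
- pin_0_top (a point): centre of the top of the push-pin first from the left (y = +99 mm on the board): a steel mushroom head 22 mm across. Its top is 26 mm above the deck when up and 6 mm above it when fully down; the point moves with the pin
- pin_0 (a joint): how far that pin is pushed down, m: 0 is up, 0.020 the firm stop. A soft spring with friction: pushing takes about 3 N at first, 5.5 N at 10 mm and 8.5 N at 20 mm; let go, it creeps back up to about 8 mm down at most and stays there (pushed less far, it stays where it is). At the start up to 0.001
- pin_1_top (a point): centre of the top of the push-pin second from the left (y = +33 mm): a steel mushroom head 22 mm across. Its top is 26 mm above the deck when up and 6 mm above it when fully down; the point moves with the pin
- pin_1 (a joint): how far that pin is pushed down, m: 0 is up, 0.020 the firm stop. A soft spring with friction: pushing takes about 3 N at first, 5.5 N at 10 mm and 8.5 N at 20 mm; let go, it creeps back up to about 8 mm down at most and stays there (pushed less far, it stays where it is). At the start up to 0.001
- pin_2_top (a point): centre of the top of the push-pin third from the left (y = -33 mm): a steel mushroom head 22 mm across. Its top is 26 mm above the deck when up and 6 mm above it when fully down; the point moves with the pin
- pin_2 (a joint): how far that pin is pushed down, m: 0 is up, 0.020 the firm stop. A soft spring with friction: pushing takes about 3 N at first, 5.5 N at 10 mm and 8.5 N at 20 mm; let go, it creeps back up to about 8 mm down at most and stays there (pushed less far, it stays where it is). At the start up to 0.001
- pin_3_top (a point): centre of the top of the push-pin last, at the right (y = -99 mm): a steel mushroom head 22 mm across. Its top is 26 mm above the deck when up and 6 mm above it when fully down; the point moves with the pin
- pin_3 (a joint): how far that pin is pushed down, m: 0 is up, 0.020 the firm stop. A soft spring with friction: pushing takes about 3 N at first, 5.5 N at 10 mm and 8.5 N at 20 mm; let go, it creeps back up to about 8 mm down at most and stays there (pushed less far, it stays where it is). At the start up to 0.001
- large_weight: the largest knob weight: a plain metal cylinder with a round knob on top, 38 mm across and 56 mm high, loose, standing upright on the board. Origin: centre of its underside; z up; its yaw means nothing
- middle_weight: the middle knob weight: a plain metal cylinder with a round knob on top, 30 mm across and 41 mm high, loose, standing upright on the board. Origin: centre of its underside; z up; its yaw means nothing
- small_weight: the smallest knob weight: a plain metal cylinder with a round knob on top, 21 mm across and 26 mm high, loose, standing upright on the board. Origin: centre of its underside; z up; its yaw means nothing
- slice: loose flat slice of a concrete core, 47 mm across and 24 mm high, standing in the fourth place on the board. Origin: centre of its underside; z up
There are look-alikes about, which are no part of the job. What is shaped like the slice but blue or orange is not meant.

How it is judged (in metres and radians):
On the way, in this order (a step that is already met when the one before it is completed fails the run):
1. the pin in front of the largest weight is pressed down (at least 5 mm) (((horizontal distance between large_weight and pin_0_top below 0.076 m and value of joint pin_0 above 0.005 m) or (horizontal distance between large_weight and pin_1_top below 0.076 m and value of joint pin_1 above 0.005 m) or (horizontal distance between large_weight and pin_2_top below 0.076 m and value of joint pin_2 above 0.005 m) or (horizontal distance between large_weight and pin_3_top below 0.076 m and value of joint pin_3 above 0.005 m))), for 0.1 s.
2. the pin in front of the middle weight is pressed down (at least 5 mm) (((horizontal distance between middle_weight and pin_0_top below 0.076 m and value of joint pin_0 above 0.005 m) or (horizontal distance between middle_weight and pin_1_top below 0.076 m and value of joint pin_1 above 0.005 m) or (horizontal distance between middle_weight and pin_2_top below 0.076 m and value of joint pin_2 above 0.005 m) or (horizontal distance between middle_weight and pin_3_top below 0.076 m and value of joint pin_3 above 0.005 m))), for 0.1 s.
3. the pin in front of the smallest weight is pressed down (at least 5 mm) (((horizontal distance between small_weight and pin_0_top below 0.076 m and value of joint pin_0 above 0.005 m) or (horizontal distance between small_weight and pin_1_top below 0.076 m and value of joint pin_1 above 0.005 m) or (horizontal distance between small_weight and pin_2_top below 0.076 m and value of joint pin_2 above 0.005 m) or (horizontal distance between small_weight and pin_3_top below 0.076 m and value of joint pin_3 above 0.005 m))), for 0.1 s.
At the end, for the whole second after the job is handed in: The pins in front of all three weights are at least 5 mm down, the pin in front of the concrete slice is less than 3 mm down, and the weights and the slice stand at rest, upright (within 0.3 rad), within 10 mm of where they started (((horizontal distance between large_weight and pin_0_top below 0.076 m and value of joint pin_0 above 0.005 m) or (horizontal distance between large_weight and pin_1_top below 0.076 m and value of joint pin_1 above 0.005 m) or (horizontal distance between large_weight and pin_2_top below 0.076 m and value of joint pin_2 above 0.005 m) or (horizontal distance between large_weight and pin_3_top below 0.076 m and value of joint pin_3 above 0.005 m)) and ((horizontal distance between middle_weight and pin_0_top below 0.076 m and value of joint pin_0 above 0.005 m) or (horizontal distance between middle_weight and pin_1_top below 0.076 m and value of joint pin_1 above 0.005 m) or (horizontal distance between middle_weight and pin_2_top below 0.076 m and value of joint pin_2 above 0.005 m) or (horizontal distance between middle_weight and pin_3_top below 0.076 m and value of joint pin_3 above 0.005 m)) and ((horizontal distance between small_weight and pin_0_top below 0.076 m and value of joint pin_0 above 0.005 m) or (horizontal distance between small_weight and pin_1_top below 0.076 m and value of joint pin_1 above 0.005 m) or (horizontal distance between small_weight and pin_2_top below 0.076 m and value of joint pin_2 above 0.005 m) or (horizontal distance between small_weight and pin_3_top below 0.076 m and value of joint pin_3 above 0.005 m)) and not ((horizontal distance between slice and pin_0_top below 0.076 m and value of joint pin_0 above 0.003 m) or (horizontal distance between slice and pin_1_top below 0.076 m and value of joint pin_1 above 0.003 m) or (horizontal distance between slice and pin_2_top below 0.076 m and value of joint pin_2 above 0.003 m) or (horizontal distance between slice and pin_3_top below 0.076 m and value of joint pin_3 above 0.003 m)) and not (distance of any of large_weight, middle_weight, small_weight, slice from where it was at the start of the episode above 0.01 m or angle between any of large_weight, middle_weight, small_weight, slice's own z axis and vertical above 0.3 rad) and linear speed of each of large_weight, middle_weight, small_weight, slice below 0.02 m/s); the robot touches nothing.
It fails at once if the middle weight's pin is pressed before the largest weight's (((horizontal distance between middle_weight and pin_0_top below 0.076 m and value of joint pin_0 above 0.005 m) or (horizontal distance between middle_weight and pin_1_top below 0.076 m and value of joint pin_1 above 0.005 m) or (horizontal distance between middle_weight and pin_2_top below 0.076 m and value of joint pin_2 above 0.005 m) or (horizontal distance between middle_weight and pin_3_top below 0.076 m and value of joint pin_3 above 0.005 m)) and not ((horizontal distance between large_weight and pin_0_top below 0.076 m and value of joint pin_0 above 0.005 m) or (horizontal distance between large_weight and pin_1_top below 0.076 m and value of joint pin_1 above 0.005 m) or (horizontal distance between large_weight and pin_2_top below 0.076 m and value of joint pin_2 above 0.005 m) or (horizontal distance between large_weight and pin_3_top below 0.076 m and value of joint pin_3 above 0.005 m))).
It fails at once if the smallest weight's pin is pressed before the middle weight's (((horizontal distance between small_weight and pin_0_top below 0.076 m and value of joint pin_0 above 0.005 m) or (horizontal distance between small_weight and pin_1_top below 0.076 m and value of joint pin_1 above 0.005 m) or (horizontal distance between small_weight and pin_2_top below 0.076 m and value of joint pin_2 above 0.005 m) or (horizontal distance between small_weight and pin_3_top below 0.076 m and value of joint pin_3 above 0.005 m)) and not ((horizontal distance between middle_weight and pin_0_top below 0.076 m and value of joint pin_0 above 0.005 m) or (horizontal distance between middle_weight and pin_1_top below 0.076 m and value of joint pin_1 above 0.005 m) or (horizontal distance between middle_weight and pin_2_top below 0.076 m and value of joint pin_2 above 0.005 m) or (horizontal distance between middle_weight and pin_3_top below 0.076 m and value of joint pin_3 above 0.005 m))).
It fails at once if the pin in front of the concrete slice is pressed (3 mm or more) ((horizontal distance between slice and pin_0_top below 0.076 m and value of joint pin_0 above 0.003 m) or (horizontal distance between slice and pin_1_top below 0.076 m and value of joint pin_1 above 0.003 m) or (horizontal distance between slice and pin_2_top below 0.076 m and value of joint pin_2 above 0.003 m) or (horizontal distance between slice and pin_3_top below 0.076 m and value of joint pin_3 above 0.003 m)).
It fails at once if a weight or the slice is shifted or lifted by more than 10 mm, or tipped (distance of any of large_weight, middle_weight, small_weight, slice from where it was at the start of the episode above 0.01 m or angle between any of large_weight, middle_weight, small_weight, slice's own z axis and vertical above 0.3 rad).
It fails at once if the fingers or the arm press on the board or a pin with more than 30 N (contact force between any of the fingers, the arm and board above 30 N).
It also fails if it takes over 43 s, if anything falls off the work surface, if the arm or the gripper's body presses on something with over 40 N, if the wrist force passes 120 N, or if a joint passes its speed limit or range.

## Working session

There is one attempt and no reset: what is moved stays moved. The work goes in short steps, Python scripts to look and compute and a tool call to move; the robot and the scene stay as the last step left them, time stands still between calls to the robot, and variables do not carry over. Pictures are saved under pics/ and viewed, and the job is handed in when it is done.

Besides the shell and the picture viewer there is one more tool, called after "Request:" as name(argument=value, ...) on one line, values as JSON. move_arm: Moves the arm, as the interface text tells. Its arguments: {"type":"object","properties":{"steps":{"type":"array","items":{"type":"array","items":{"type":"number"}}}},"required":["steps"]}

```bash
mkdir -p pics; cat > h.py <<'E'
import numpy as np,cv2
from bench import readout, optics, workorder, nets
def P(p):
    R,_=cv2.Rodrigues(np.array(p['rvec'],float)); t=np.array(p['tvec'],float).reshape(3,1)
    K=np.array([[p['fx'],0,p['cx']],[0,p['fy'],p['cy']],[0,0,1]]); return K@np.hstack([R,t])
def tri(ps,uvs):
    A=[]
    for p,(u,v) in zip(ps,uvs):
        M=P(p); A+=[(u*M[2]-M[0])/np.linalg.norm(M[2,:3]),(v*M[2]-M[1])]
    _,_,V=np.linalg.svd(np.array(A)); return V[-1,:3]/V[-1,3]
def proj(p,X):
    q=P(p)@np.append(X,1); return q[:2]/q[2]
def onz(p,uv,z):
    M=P(p); H=np.column_stack([M[:,0],M[:,1],M[:,2]*z+M[:,3]]); q=np.linalg.solve(H,[uv[0],uv[1],1]); return q[:2]/q[2]
E
python3 - <<'E'
from h import *
T=optics.get_image('top');S=optics.get_image('side')
cv2.imwrite('pics/t0.png',T['frame']);cv2.imwrite('pics/s0.png',S['frame'])
for n in ['pin_0_top','pin_1_top','pin_2_top','pin_3_top','large_weight','middle_weight','small_weight','slice','board']:
    for nm,p in (('top',T),('side',S)):
        print(n,nm,[(np.round(d['uv'],1).tolist(),round(d['conf'],2)) for d in nets.tip_of(n,p)[:5]])
s=readout.read_state();print(s['clock'],s['position'],s['ee_rot'],s['contact_force'],s['gripper_width'])
E
```

```text
pin_0_top top []
pin_0_top side [([359.7, 252.2], 0.7), ([358.3, 221.9], 0.64), ([361.5, 270.8], 0.44)]
pin_1_top top [([349.3, 279.8], 0.64), ([388.4, 244.3], 0.4)]
pin_1_top side [([378.0, 242.3], 0.71)]
pin_2_top top [([394.9, 282.6], 0.48)]
pin_2_top side [([393.3, 222.1], 0.69), ([408.5, 196.7], 0.62)]
pin_3_top top [([434.9, 281.2], 0.6)]
pin_3_top side []
large_weight top [([388.3, 245.4], 0.78)]
large_weight side [([356.7, 219.9], 0.83)]
middle_weight top [([436.6, 247.4], 0.86), ([391.5, 282.7], 0.5)]
middle_weight side [([380.3, 198.8], 0.83)]
small_weight top [([310.3, 244.2], 0.41)]
small_weight side [([320.5, 272.8], 0.81)]
slice top [([295.1, 183.7], 0.98), ([234.7, 257.8], 0.92), ([338.9, 185.9], 0.87), ([351.7, 241.2], 0.8)]
slice side [([295.9, 347.4], 0.93), ([341.5, 240.1], 0.91), ([284.3, 247.0], 0.81), ([260.6, 275.8], 0.61)]
board top [([367.3, 260.8], 0.78)]
board side [([359.4, 249.6], 0.92), ([359.3, 224.3], 0.61)]
1.0 [ 210.66553251 -588.37313666  231.32713106] [-1.71029840e-01  9.85265849e-01  1.66389192e-05  9.67826409e-06] [-0.263033   -0.58396345 -0.11934096] 85.14733043838065
```

```bash
python3 - <<'E'
import cv2
t=cv2.imread('pics/t0.png');s=cv2.imread('pics/s0.png')
cv2.imwrite('pics/t0c.png',cv2.resize(t[150:350,210:476],None,fx=3,fy=3,interpolation=2))
cv2.imwrite('pics/s0c.png',cv2.resize(s[150:350,230:496],None,fx=3,fy=3,interpolation=2))
E
```

```text
(no output)
```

View pics/t0c.png

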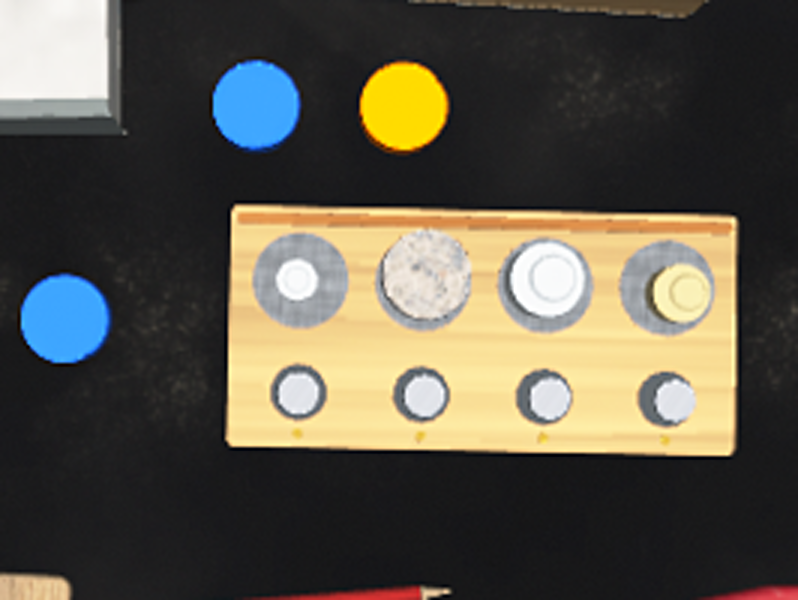

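View pics/s0c.png

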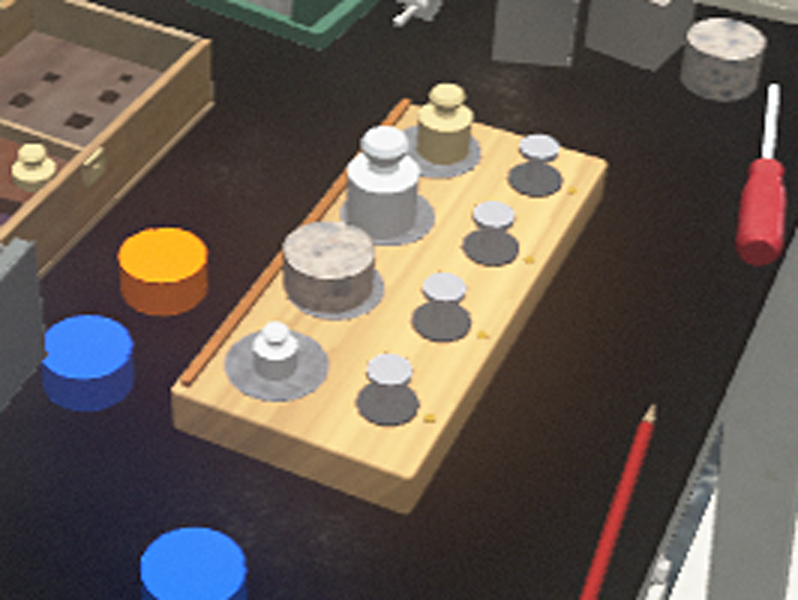

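View pics/t0.png

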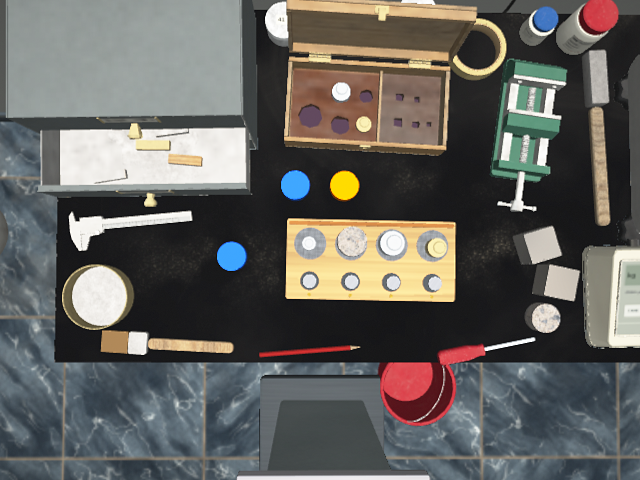

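View pics/s0.png

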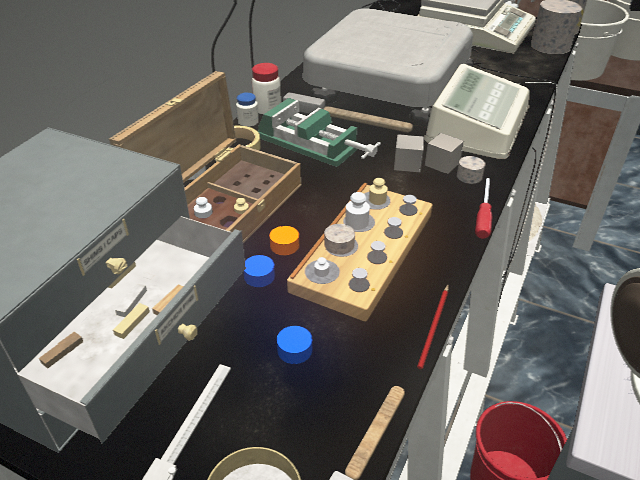

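The left-to-right order is small weight (pin 0), slice (pin 1), large weight (pin 2), middle brass weight (pin 3). In the top picture the pin heads are near (309,280), (351,282), (393,282) and (435,283). In the side picture they are near (360,272), (378,245), (394,221) and (410,198). Next I measure them more exactly.

```bash
cat > pins.py <<'E'
from h import *
def blob(img,c,r=11,thr=150):
    # bright bluish-grey head: low saturation, bright
    hsv=cv2.cvtColor(img,cv2.COLOR_BGR2HSV)
    b,g,rr=[img[...,i].astype(int) for i in range(3)]
    m=((b>thr)&(b-rr>-10)).astype(np.uint8)
    k=np.zeros_like(m);cv2.circle(k,tuple(int(round(x)) for x in c),r,1,-1);m&=k
    n,l,st,ce=cv2.connectedComponentsWithStats(m)
    if n<2: return None
    i=1+np.argmax(st[1:,4]); return ce[i],st[i]
E
python3 - <<'E'
from pins import *
T=optics.get_image('top');S=optics.get_image('side')
for p in (T,S):
    R,_=cv2.Rodrigues(np.array(p['rvec'],float)); print('cam at',(-R.T@np.array(p['tvec']).reshape(3)).round(0),p['fx'])
tc=[(309,280),(351,282),(393,282),(435,283)]
sc=[(360,272),(378,245),(394,221),(410,198)]
for i in range(4):
    a=blob(T['frame'],tc[i]);b=blob(S['frame'],sc[i])
    print(i,a[0].round(1),a[1][2:],b[0].round(1),b[1][2:], tri([T,S],[a[0],b[0]]).round(1), onz(T,a[0],56).round(1),onz(S,b[0],56).round(1))
E
```

```text
cam at [498.  45. 946.] 567.6642602869108
cam at [248. 619. 643.] 598.8029990605623
0 [309.1 280.5] [ 14  14 159] [359.4 272.8] [ 14  10 117] [471.9  40.3  53.7] [472.6  40.6] [470.4  42.2]
1 [351.2 281.4] [ 14  15 159] [377.6 245.2] [14  9 98] [470.8 -25.8  54.6] [471.4 -25.4] [469.7 -24.5]
2 [393.  282.4] [ 13  14 155] [394.2 221. ] [13  9 86] [469.5 -91.6  54.1] [470.  -91.1] [468.3 -89.5]
3 [434.5 283. ] [ 14  15 152] [409.5 198.3] [12  8 78] [ 468.4 -157.    55.3] [ 469.4 -156.5] [ 467.3 -156.5]
```

Request:
move_arm(steps=[[-1,18,34,0,0,0,0],[-1,36,68,0,0,0,0],[-1,54,102,0,0,0,0],[-1,72,136,0,0,0,0],[-1,90,170,0,0,0,0]])

```text
clock: 1.52
position: [301.1, -416.9, 231.4]
ee_rot: [-0.171, 0.985, -0.0, 0.0]
contact_force: [1.0, 0.7, 0.3]
gripper_width: 25.6
```

Request:
move_arm(steps=[[-1,18,34,0,0,0,0],[-1,36,68,0,0,0,0],[-1,54,102,0,0,0,0],[-1,72,136,0,0,0,0],[-1,90,170,0,0,0,0]])

```text
clock: 1.93
position: [391.2, -246.7, 231.7]
ee_rot: [-0.171, 0.985, -0.0, 0.0]
contact_force: [0.8, -0.2, 0.2]
gripper_width: 0.1
```

Request:
move_arm(steps=[[-1,18,34,0,0,0,0],[-1,36,68,-20,0,0,0],[-1,54,102,-50,0,0,0],[-1,72,136,-80,0,0,0],[-1,79,157,-110,0,0,0]])

```text
clock: 2.35
position: [469.4, -96.1, 130.2]
ee_rot: [-0.172, 0.985, -0.0, 0.003]
contact_force: [1.9, -0.5, -1.1]
gripper_width: -0.1
```

Request:
move_arm(steps=[[-1,0,0,-20,0,0,0],[-1,0,0,-35,0,0,0],[-1,0,0,-45,0,0,0],[-1,0,0,-45,0,0,0]])

```text
clock: 2.68
position: [465.5, -97.9, 82.6]
ee_rot: [-0.171, 0.985, 0.0, -0.002]
contact_force: [0.1, 0.2, -0.1]
gripper_width: 0.3
```

```bash
python3 - <<'E'
from pins import *
T=optics.get_image('top');S=optics.get_image('side')
s=readout.read_state();print(s['clock'],s['position'])
print(proj(T,s['position']),proj(S,s['position']))
a=cv2.resize(T['frame'][200:320,300:460],None,fx=5,fy=5,interpolation=2);b=cv2.resize(S['frame'][150:310,310:470],None,fx=5,fy=3.75,interpolation=2)
cv2.imwrite('pics/t1.png',a[:600]);
S2=S['frame'].copy();q=proj(S,s['position']);b=cv2.resize(S2[140:290,310:510],None,fx=4,fy=4,interpolation=2)
cv2.imwrite('pics/s1.png',b)
E
```

```text
2.7833 [467.23831312 -98.13176242  84.78995833]
[400.49323211 284.87335314] [398.35705364 203.50573749]
```

View pics/s1.png

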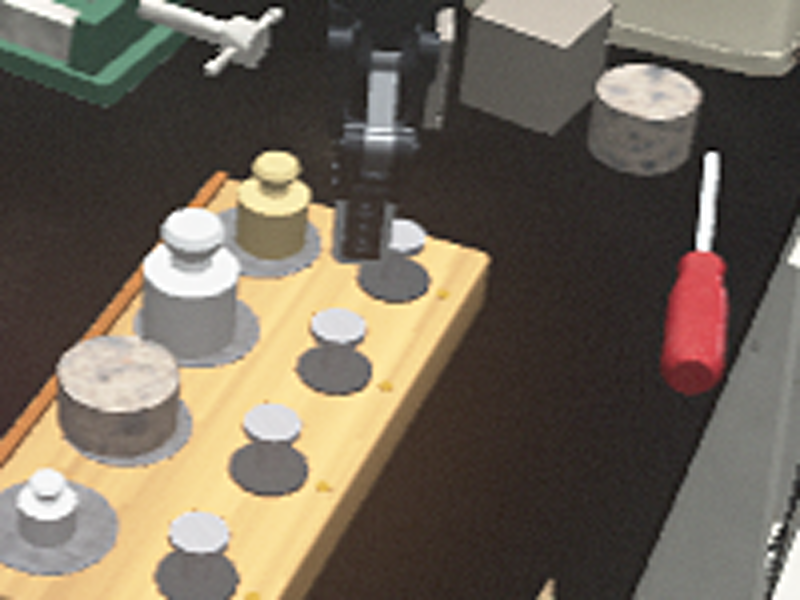

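View pics/t1.png

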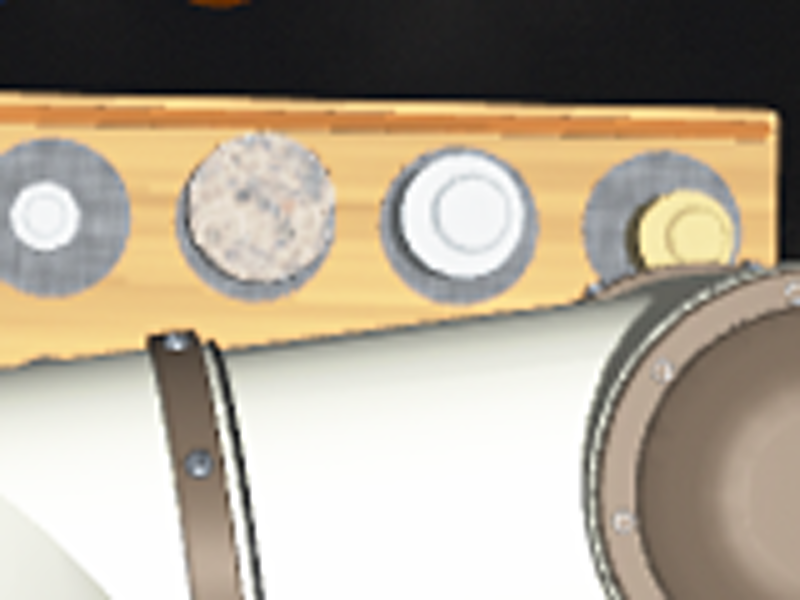

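The side picture shows the fingertips at about crop (362,258), agreeing with the projected TCP. They sit about 7 mm right of pin 2, and the pins are still up. I correct sideways, then descend.

Request:
move_arm(steps=[[-1,3,7,0,0,0,0],[-1,3,7,0,0,0,0],[-1,3,7,-10,0,0,0],[-1,3,7,-15,0,0,0],[-1,3,7,-15,0,0,0]])

```text
clock: 3.2
position: [469.5, -91.1, 69.3]
ee_rot: [-0.171, 0.985, 0.0, -0.001]
contact_force: [0.1, -0.4, 1.3]
gripper_width: 0.1
```

Request:
move_arm(steps=[[-1,0,0,0,0,0,0],[-1,0,0,0,0,0,0]])

```text
clock: 3.37
position: [470.3, -91.1, 70.1]
ee_rot: [-0.171, 0.985, -0.0, 0.0]
contact_force: [0.9, -0.4, -0.1]
gripper_width: 0.2
```

```bash
python3 - <<'E'
from pins import *
S=optics.get_image('side')
s=readout.read_state();print(s['clock'],s['position'],s['contact_force'])
b=cv2.resize(S['frame'][140:290,310:510],None,fx=4,fy=4,interpolation=2)
cv2.imwrite('pics/s2.png',b)
E
```

```text
3.4167 [470.36453946 -91.11337667  70.10087802] [ 0.25997851  0.64057123 -0.13165364]
```

View pics/s2.png

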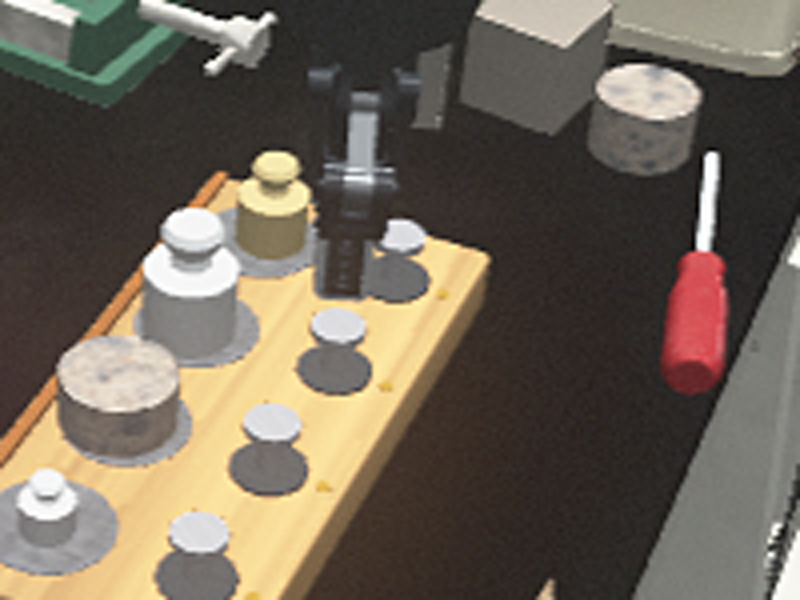

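The fingertips (crop 341,296) are straight above pin 2's head (338,326), so I press slowly.

Request:
move_arm(steps=[[-1,0,0,-5,0,0,0],[-1,0,0,-10,0,0,0],[-1,0,0,-13,0,0,0],[-1,0,0,-16,0,0,0],[-1,0,0,-18,0,0,0]])

```text
clock: 3.83
position: [469.7, -91.2, 51.3]
ee_rot: [-0.171, 0.985, -0.0, -0.001]
contact_force: [-1.1, -0.1, 4.6]
gripper_width: 0.2
```

Request:
move_arm(steps=[[-1,0,0,-2,0,0,0],[-1,0,0,-4,0,0,0],[-1,0,0,-4,0,0,0]])

```text
clock: 4.08
position: [469.8, -91.1, 47.4]
ee_rot: [-0.171, 0.985, 0.0, -0.0]
contact_force: [-0.7, -0.5, 0.4]
gripper_width: -0.2
```

Request:
move_arm(steps=[[-1,0,0,0,0,0,0],[-1,0,0,0,0,0,0]])

```text
clock: 4.25
position: [470.2, -91.1, 47.5]
ee_rot: [-0.171, 0.985, 0.0, 0.0]
contact_force: [-0.5, -0.9, 0.2]
gripper_width: -0.1
```

```bash
python3 - <<'E'
from pins import *
S=optics.get_image('side')
s=readout.read_state();print(s['clock'],s['position'],s['contact_force'],s['wrist_torque'])
b=cv2.resize(S['frame'][180:280,340:440],None,fx=6,fy=6,interpolation=2)
cv2.imwrite('pics/s3.png',b)
E
```

```text
4.3 [470.20849207 -91.0787439   47.5109485 ] [ 0.41181014 -0.36427949  0.19121346] [ 0.0180857   0.01782068 -0.03037284]
```

View pics/s3.png

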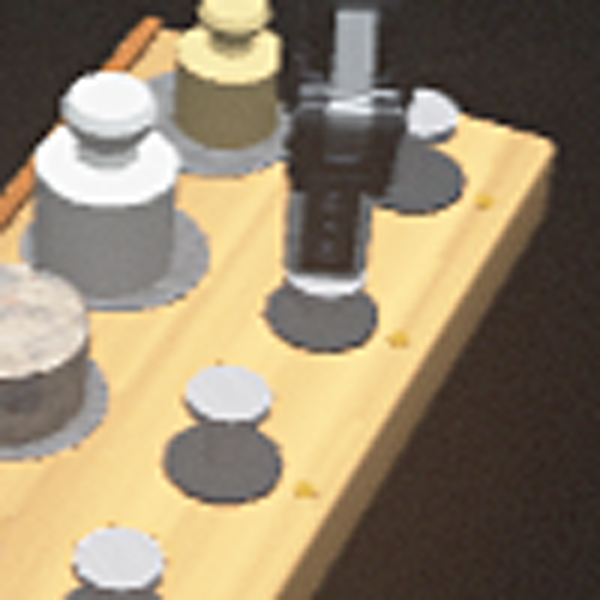

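The head rim now shows at crop (325,292), so the pin looks about 8 mm down. I press a little further, then back off and check.

Request:
move_arm(steps=[[-1,0,0,-1.5,0,0,0],[-1,0,0,-3,0,0,0],[-1,0,0,-3,0,0,0]])

```text
clock: 4.55
position: [470.4, -91.1, 44.9]
ee_rot: [-0.171, 0.985, -0.0, 0.0]
contact_force: [-0.1, -0.2, 2.9]
gripper_width: 0.1
```

Request:
move_arm(steps=[[-1,0,0,10,0,0,0],[-1,0,0,30,0,0,0],[-1,0,0,40,0,0,0],[-1,0,0,40,0,0,0]])

```text
clock: 4.88
position: [471.6, -91.0, 86.5]
ee_rot: [-0.171, 0.985, -0.0, 0.002]
contact_force: [0.8, -0.2, 0.2]
gripper_width: 0.2
```

```bash
python3 - <<'E'
from pins import *
S=optics.get_image('side')
s=readout.read_state();print(s['clock'],s['position'],s['contact_force'],s['wrist_torque'])
for c in [(360,272),(378,245),(394,226)]:
    r=blob(S['frame'],c); print(r)
M=np.array([469.8,-91.2])
print([ (z,proj(S,[469.8,-91.2,z]).round(1)) for z in (55,50,47,45,40)])
b=cv2.resize(S['frame'][180:280,340:440],None,fx=6,fy=6,interpolation=2)
cv2.imwrite('pics/s4.png',b)
E
```

```text
4.9333 [470.67424119 -90.98464571  85.25981554] [0.17042097 0.4251407  0.32096481] [-0.00508418 -0.02560519 -0.00243786]
(array([359.39316239, 272.78632479]), array([353, 268,  14,  10, 117], dtype=int32))
(array([377.63265306, 245.2244898 ]), array([371, 241,  14,   9,  98], dtype=int32))
(array([393.66666667, 225.27380952]), array([388, 221,  13,   9,  84], dtype=int32))
[(55, array([393.6, 220.7])), (50, array([393.3, 223.1])), (47, array([393.2, 224.6])), (45, array([393.1, 225.6])), (40, array([392.8, 228.1]))]
```

View pics/s4.png

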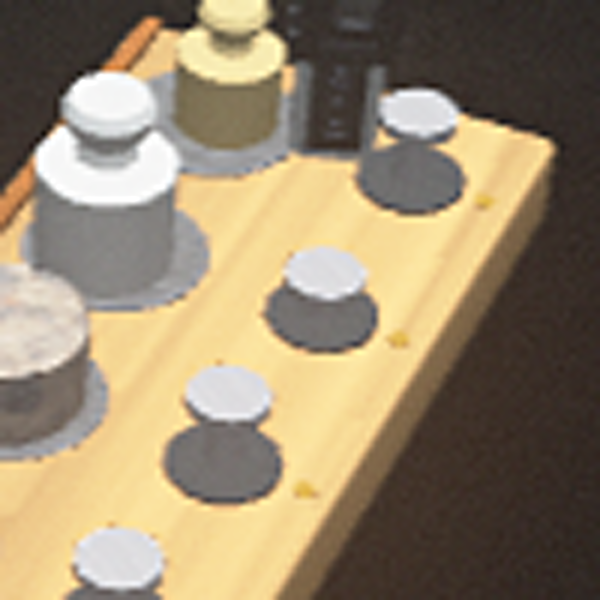

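Pin 2's head moved down 4.3 px, about 8.7 mm, and stays there. Next is pin 3, for the middle brass weight.

Request:
move_arm(steps=[[-1,-1,-33,0,0,0,0],[-1,-2,-66,0,0,0,0],[-1,-2,-66,0,0,0,0],[-1,-2,-66,-8,0,0,0],[-1,-2,-66,-15,0,0,0]])

```text
clock: 5.35
position: [467.4, -157.1, 68.2]
ee_rot: [-0.17, 0.985, 0.0, -0.001]
contact_force: [0.6, 0.0, -0.1]
gripper_width: -0.3
```

Request:
move_arm(steps=[[-1,0,0,0,0,0,0],[-1,0,0,0,0,0,0]])

```text
clock: 5.52
position: [467.3, -156.4, 68.4]
ee_rot: [-0.172, 0.985, 0.0, -0.001]
contact_force: [-0.5, -0.9, -0.3]
gripper_width: -0.0
```

```bash
python3 - <<'E'
from pins import *
S=optics.get_image('side')
s=readout.read_state();print(s['clock'],s['position'],s['contact_force'])
b=cv2.resize(S['frame'][150:250,340:440],None,fx=6,fy=6,interpolation=2)
cv2.imwrite('pics/s5.png',b)
E
```

```text
5.5667 [ 467.76047666 -156.36465917   68.98072496] [-0.69972063 -0.01577377  0.89894047]
```

View pics/s5.png

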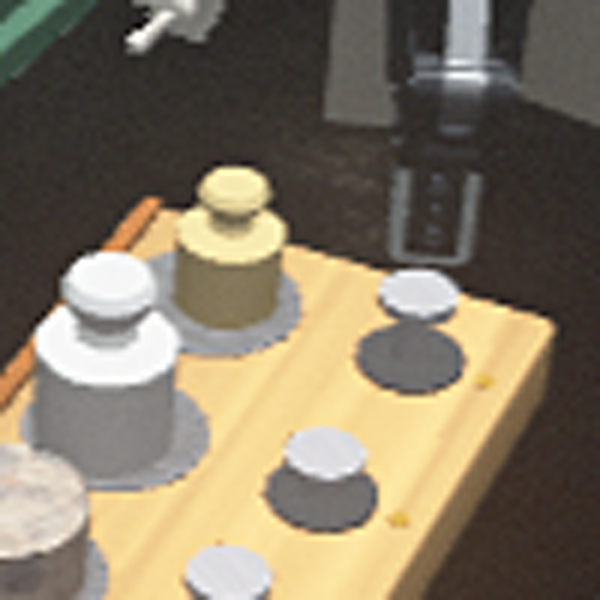

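The fingertips (crop 432,262) are above pin 3's head (418,295), within about 2 mm. I press.

Request:
move_arm(steps=[[-1,1,0,-5,0,0,0],[-1,1,0,-10,0,0,0],[-1,1,0,-13,0,0,0],[-1,1,0,-16,0,0,0],[-1,1,0,-18,0,0,0]])

```text
clock: 5.98
position: [468.9, -156.9, 51.5]
ee_rot: [-0.171, 0.985, 0.0, -0.0]
contact_force: [-1.2, 2.4, 4.2]
gripper_width: -0.2
```

Request:
move_arm(steps=[[-1,0,0,-2,0,0,0],[-1,0,0,-4,0,0,0],[-1,0,0,-6,0,0,0],[-1,0,0,-6,0,0,0]])

```text
clock: 6.32
position: [469.0, -157.1, 45.5]
ee_rot: [-0.171, 0.985, 0.0, 0.0]
contact_force: [0.4, 0.7, 1.4]
gripper_width: 0.0
```

Request:
move_arm(steps=[[-1,0,0,10,0,0,0],[-1,0,0,30,0,0,0],[-1,0,0,55,0,0,0],[-1,0,0,66,0,0,0],[-1,0,0,66,0,0,0]])

```text
clock: 6.73
position: [471.1, -157.6, 114.2]
ee_rot: [-0.171, 0.985, -0.001, 0.003]
contact_force: [0.7, 0.6, 0.4]
gripper_width: -0.0
```

```bash
python3 - <<'E'
from pins import *
S=optics.get_image('side')
s=readout.read_state();print(s['clock'],s['position'],s['contact_force'],s['wrist_torque'])
for c in [(360,272),(378,245),(394,226),(410,201)]:
    r=blob(S['frame'],c); print(r)
print([ (z,proj(S,[468.4,-157,z]).round(1)) for z in (55,50,47,45,40)])
b=cv2.resize(S['frame'][150:250,340:440],None,fx=6,fy=6,interpolation=2)
cv2.imwrite('pics/s6.png',b)
E
```

```text
6.7833 [ 469.83697418 -157.34666648  112.55708549] [-0.56840126  0.29367431 -0.71495119] [0.01007783 0.04445925 0.03358382]
(array([359.39316239, 272.78632479]), array([353, 268,  14,  10, 117], dtype=int32))
(array([377.63265306, 245.2244898 ]), array([371, 241,  14,   9,  98], dtype=int32))
(array([393.66666667, 225.27380952]), array([388, 221,  13,   9,  84], dtype=int32))
(array([408.72972973, 202.63513514]), array([403, 199,  12,   8,  74], dtype=int32))
[(55, array([408.8, 198.4])), (50, array([408.6, 200.9])), (47, array([408.4, 202.3])), (45, array([408.3, 203.3])), (40, array([408. , 205.7]))]
```

View pics/s6.png

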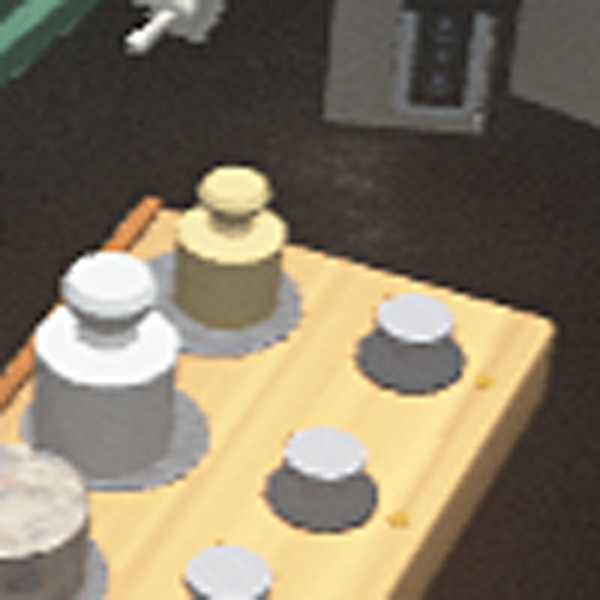

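Pin 3 went down 4.3 px, about 8.8 mm, and stays. I cross high to pin 0 for the smallest weight.

Request:
move_arm(steps=[[-1,0,35,0,0,0,0],[-1,0,70,0,0,0,0],[-1,1,105,0,0,0,0],[-1,1,140,0,0,0,0],[-1,2,170,0,0,0,0]])

```text
clock: 7.2
position: [469.9, 14.3, 110.2]
ee_rot: [-0.171, 0.985, -0.0, -0.001]
contact_force: [1.5, -0.2, -0.3]
gripper_width: 0.2
```

Request:
move_arm(steps=[[-1,1,28,0,0,0,0],[-1,1,28,0,0,0,0],[-1,1,28,0,0,0,0]])

```text
clock: 7.45
position: [471.3, 41.8, 110.3]
ee_rot: [-0.172, 0.985, -0.0, -0.001]
contact_force: [-0.2, -0.2, -0.2]
gripper_width: 0.2
```

Request:
move_arm(steps=[[-1,0,-1,-20,0,0,0],[-1,0,-1,-35,0,0,0],[-1,0,-1,-41,0,0,0],[-1,0,-1,-41,0,0,0]])

```text
clock: 7.78
position: [470.4, 38.4, 68.6]
ee_rot: [-0.17, 0.985, -0.001, -0.003]
contact_force: [0.7, -1.0, 0.2]
gripper_width: -0.0
```

```bash
python3 - <<'E'
from pins import *
S=optics.get_image('side')
s=readout.read_state();print(s['clock'],s['position'],s['contact_force'])
b=cv2.resize(S['frame'][200:300,310:410],None,fx=6,fy=6,interpolation=2)
cv2.imwrite('pics/s7.png',b)
E
```

```text
7.8333 [471.38288615  38.8158587   69.7478786 ] [ 0.56036293 -0.56488776  1.26227859]
```

View pics/s7.png

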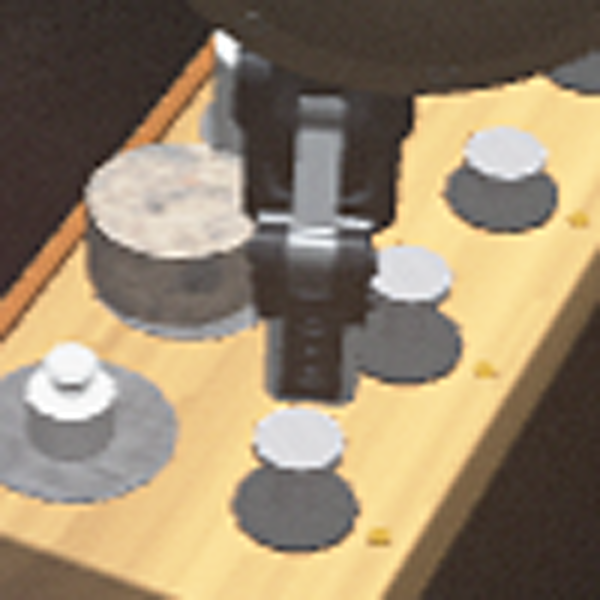

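The fingertips (crop 310,395) are above pin 0's head (297,437). I press with +1.5 mm in y.

Request:
move_arm(steps=[[-1,0,1.5,-5,0,0,0],[-1,0,1.5,-10,0,0,0],[-1,0,1.5,-13,0,0,0],[-1,0,1.5,-16,0,0,0],[-1,0,1.5,-18,0,0,0]])

```text
clock: 8.25
position: [472.1, 41.4, 52.7]
ee_rot: [-0.171, 0.985, -0.0, 0.0]
contact_force: [-1.3, 0.5, 4.1]
gripper_width: -0.3
```

Request:
move_arm(steps=[[-1,0,0,-2,0,0,0],[-1,0,0,-4,0,0,0],[-1,0,0,-6,0,0,0],[-1,0,0,-6.5,0,0,0],[-1,0,0,-6.5,0,0,0]])

```text
clock: 8.67
position: [472.1, 41.4, 46.2]
ee_rot: [-0.171, 0.985, -0.0, 0.0]
contact_force: [-0.3, -0.2, 3.2]
gripper_width: -0.0
```

Request:
move_arm(steps=[[-1,0,0,10,0,0,0],[-1,0,0,30,0,0,0],[-1,0,0,60,0,0,0],[-1,0,0,90,0,0,0],[-1,0,0,110,0,0,0]])

```text
clock: 9.08
position: [472.9, 41.7, 158.4]
ee_rot: [-0.171, 0.985, 0.0, 0.002]
contact_force: [-0.4, 0.2, -1.1]
gripper_width: -0.1
```

```bash
python3 - <<'E'
from pins import *
S=optics.get_image('side')
s=readout.read_state();print(s['clock'],s['position'],s['contact_force'])
for c in [(360,276),(378,245),(394,226),(410,201)]:
    r=blob(S['frame'],c); print(r and r[0])
print([ (z,proj(S,[471.5,40.5,z]).round(1)) for z in (55,50,47,45,40)])
cv2.imwrite('pics/s8.png',cv2.resize(S['frame'][150:300,280:480],None,fx=4,fy=4,interpolation=2))
E
```

```text
9.1333 [475.104223    42.34735058 161.76691805] [1.5376118  0.23684854 1.41352163]
[359.0862069  277.18965517]
[377.63265306 245.2244898 ]
[393.66666667 225.27380952]
[408.71052632 202.59210526]
[(55, array([359.1, 272.3])), (50, array([359. , 274.9])), (47, array([358.9, 276.4])), (45, array([358.8, 277.4])), (40, array([358.7, 279.9]))]
```

View pics/s8.png

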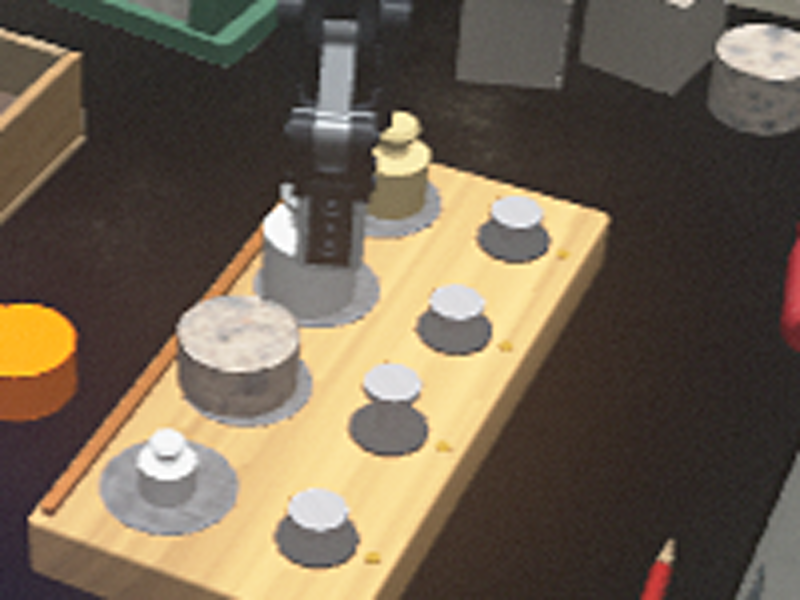

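Pins 0, 2 and 3 are down, by 4.4, 4.3 and 4.3 px (about 8.5 mm each). Pin 1's head is unmoved at (377.6,245.2), the weights and slice stand as before, and the arm is clear. I let it settle and hand in.

Request:
move_arm(steps=[[-1,0,0,0,0,0,0],[-1,0,0,0,0,0,0],[-1,0,0,0,0,0,0]])

```text
clock: 9.38
position: [471.1, 41.2, 154.9]
ee_rot: [-0.171, 0.985, -0.0, -0.001]
contact_force: [-0.6, 0.8, -0.4]
gripper_width: -0.1
```

```bash
python3 -c "
from h import *
print(workorder.job_done())"
```

```text
the job is handed in; nothing more can be done
None
```

I pressed the three pins with the shut fingertips in the order asked: pin 2 (largest weight), pin 3 (middle, brass), then pin 0 (smallest). I handed the job in at about 9.4 s.

- **Pins:** the last side picture shows pins 0, 2 and 3 each about 8.5 mm down. The pin in front of the slice (pin 1) has not moved.
- **Weights and slice:** they look upright and where they started. I judged this from the side pictures by eye. The gripper partly hid the large and middle weights in the last one, and I did not measure their positions.
- **Forces:** every wrist reading was under 5 N. The readings while pressing (0.2–4.6 N) were mostly below the stated 5.5 N, so I judged how far each pin went from the pictures, not the force.
- **Arm position:** my first approach stopped about 7 mm to the side because the arm could not keep up with the commanded moves. I corrected that before pressing anything.

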